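# Serve a portion of sweets from the sideboard dispenser

### The job

Slide the white bowl along the sideboard until it stands under the spout of the sweet dispenser - push it with the fingers, do not pick it up. Then press the dispenser's rocking lever fully down once at its tail plate, so that its other end lifts the gate, keep it down until the three sweets have rolled into the bowl, and let it come up again so that the gate shuts on the other two. Do not touch the sweets, do not ring the bell, and leave the other things on the sideboard where they are.

Things in the scene. Friction and masses are not known exactly. Their poses are not given: they have to be found in the camera images.
- dispenser: Sweet dispenser, standing firm: walnut base slab 172 x 90 mm, 14 mm high (x = -72 to +100 mm), two posts and a clear-walled chute that slopes down at 12 degrees to an open spout. Origin on the sideboard under it; its -x axis points the way the spout points, z up. Five sweets wait in a row in the chute; a steel rocking lever straddles it, gate in front, press plate at the tail.
- gate_edge (a point): Middle of the lower edge of the gate, a steel plate at the lever's spout end that holds the sweets back. Pressing the tail plate lifts it; meanwhile a stop on the lever drops in behind the third sweet, so one full press lets just three out (about half a second to roll out). When the lever is let go the gate shuts and the other two roll down to it.
- lever (a joint): Angle of the rocking lever (rad): 0 at rest (gate shut, tail plate up), 0.32 fully pressed against its stop (gate up). The gate lets sweets pass from about 0.24. A spring returns it: just under 2 N on the tail plate starts it, 4 to 5 N holds it fully down.
- lever_pad (a point): Centre of the top face of the tail plate, the lever's press plate at the end away from the spout: 32 mm along the dispenser's x, 48 mm wide, 4 mm thick; at rest 125 mm above the sideboard, fully pressed 89 mm and about 5 mm further from the spout. z is the face normal; the face leans 12 degrees at rest, 6 degrees the other way when pressed.
- lever_hinge (a point): The lever's pivot axis, which runs along the dispenser's y; the plate's centre is 115 mm from it.
- spout (a point): Lower lip of the chute floor, where sweets drop off; 64 mm above the sideboard, underside at 60 mm.
- landing (a point): Point on the sideboard top about where the sweets come down, 37 mm beyond the spout lip and 55 mm from the end of the base slab: the bowl's centre belongs here.
- bowl: Loose round white porcelain bowl, 34 mm high, outside diameter 90 mm at the foot and 110 mm at the rim, straight flaring 4 mm wall, flat inside floor 5 mm up, 0.17 to 0.34 kg. Origin at the centre of its underside, z up. It starts on the sideboard in front of the spout, some 80 to 125 mm short of its place.
- bell: Bystander: chrome desk bell, 84 mm across, 57 mm high with its button; origin at the centre of its underside.
- bell_button (a joint): Bystander: travel of the bell's button (m), 0 up; it rings beyond 0.002.
- coasters: Bystander: wooden coaster set in a slotted holder, 104 x 104 mm, 53 mm high; origin at the centre of its underside.
- tape_dispenser: Bystander: orange plastic tape dispenser, 135 x 52 mm, 70 mm high; origin at the centre of its underside.
- stand: Bystander: three-pronged steel stand, 64 mm across, under the glass sphere; origin at the centre of its underside.
- glass_sphere_center (a point): Bystander: centre of a loose glass sphere, 60 mm diameter, resting on the stand; its top is 79 mm above the sideboard.
- sweet1_center (a point): Centre of a foil-wrapped chocolate ball, 25 mm diameter, 12 g: at the start the lowest, against the gate.
- sweet1: The same ball as sweet1_center (its origin turns as it rolls; use the centre).
- sweet2_center (a point): Centre of a foil-wrapped chocolate ball, 25 mm diameter, 12 g: at the start second from the gate.
- sweet2: The same ball as sweet2_center (its origin turns as it rolls; use the centre).
- sweet3_center (a point): Centre of a foil-wrapped chocolate ball, 25 mm diameter, 12 g: at the start third from the gate.
- sweet3: The same ball as sweet3_center (its origin turns as it rolls; use the centre).
- sweet4_center (a point): Centre of a foil-wrapped chocolate ball, 25 mm diameter, 12 g: at the start fourth from the gate.
- sweet4: The same ball as sweet4_center (its origin turns as it rolls; use the centre).
- sweet5_center (a point): Centre of a foil-wrapped chocolate ball, 25 mm diameter, 12 g: at the start fifth, the highest.
- sweet5: The same ball as sweet5_center (its origin turns as it rolls; use the centre).

How it is judged (in metres and radians):
On the way, in this order (a step that is already met when the one before it is completed fails the run):
1. the bowl stands under the spout (horizontal distance between bowl and landing below 0.04 m and height (world z) of bowl below 0.004 m), for 0.2 s.
2. the lever is pressed down and the gate is up, with the bowl under the spout (value of joint lever above 0.28 rad and horizontal distance between bowl and landing below 0.045 m), for 0.1 s.
At the end, for the whole second after the job is handed in: Sweets 1, 2 and 3 lie still in the bowl (centres within 50 mm of its axis, below 45 mm), sweets 4 and 5 are still in the chute behind the gate, the lever is back up (below 0.03 rad), and the bowl stands flat and still on the sideboard (horizontal distance between each of sweet1_center, sweet2_center, sweet3_center and bowl below 0.05 m and height (world z) of sweet1_center between 0.014 and 0.045 m and linear speed of each of sweet1, sweet2, sweet3 below 0.06 m/s and height (world z) of sweet2_center between 0.014 and 0.045 m and height (world z) of sweet3_center between 0.014 and 0.045 m and z of each of sweet4_center, sweet5_center in the frame of dispenser above 0.07 m and x of each of sweet4_center, sweet5_center in the frame of dispenser above -0.065 m and value of joint lever below 0.03 rad and height (world z) of bowl below 0.004 m and angle between bowl's own z axis and vertical below 0.06 rad and linear speed of bowl below 0.02 m/s); the robot touches nothing.
It fails at once if the bowl is lifted off the sideboard (height (world z) of bowl above 0.012 m).
It fails at once if the bowl is tipped by more than 20 degrees (angle between bowl's own z axis and vertical above 0.35 rad).
It fails at once if the robot touches a sweet (contact force between any of the fingers, the arm and sweet1 above 0.2 N or contact force between any of the fingers, the arm and sweet2 above 0.2 N or contact force between any of the fingers, the arm and sweet3 above 0.2 N or contact force between any of the fingers, the arm and sweet4 above 0.2 N or contact force between any of the fingers, the arm and sweet5 above 0.2 N).
It fails at once if the desk bell is rung (value of joint bell_button above 0.002 m).
It fails at once if the bell, coaster set, tape dispenser, glass sphere or its stand is shifted by more than 20 mm (distance of any of bell, coasters, tape_dispenser, glass_sphere_center, stand from where it was at the start of the episode above 0.02 m).
It also fails if it takes over 48 s, if anything falls off the work surface, if the arm or the gripper's body presses on something with over 40 N, if the wrist force passes 120 N, or if a joint passes its speed limit or range.

### The arm

A 6-joint arm with a two-finger parallel gripper is mounted at the origin on the work surface. World frame = base frame: x ahead of the robot, y to its left, z up, the work surface at z = 0. Lengths are in mm, angles in rad, forces in N, time in s.
With the tool pointing down it reaches from about 350 to 975 mm from the base axis. Payload 7.1 kg.
Tool frame: the origin (TCP) lies midway between the tips of the shut fingers; the grasp point (between the pads) lies 19 mm behind it; z points along the fingers, y is the line along which they close (so a half turn about z gives the same grasp; the last joint's range is limited). The gripper opens to 88 mm and grips with 3 to 60 N. Pads are 20 mm wide; open, the fingers measure 115 mm over their backs; the gripper's body (75 mm by 178 mm) begins 61 mm behind the grasp point.
Start: joints at [-0.019, 0.423, 1.63, -0, 1.089, -0.019], TCP at [624.984, 0.026, 190.875] pointing down, gripper open.
Joint ranges: [-3, 3], [-0.9, 2.11], [0.09, 2.58], [-1.31, 4.45], [0.11, 2.69], [-2.54, 2.54]. Speed limits (rad/s): [2.39, 2.39, 3.01, 3.14, 3.14, 3.14].

### API

Orientations are given as a unit quaternion [w, x, y, z].
In Python, from cell import sensors, camera, arm gives the robot as it stands.
- The arm moves only by the tool play_rows, never from a script. Its argument "targets" is a list of rows, each an object with "offset": the shift along the tool's x, y, z in m, a list of three; "rot": the turn, a rotation vector about the tool's x, y, z in rad, a list of three; "hand": the closure, from -1 (fully open) to 1 (shut). In form: [{"offset": [dx, dy, dz], "rot": [wx, wy, wz], "hand": hand}, ...]. A call has 1 to 12 rows; each row is the pose to reach, as a shift and turn from the pose commanded when the call began, along the tool's axes at that moment; what a row does not reach only later rows make up. A row lasts 1/12 s, in which the tool goes at most 41.7 mm and 7.16 degrees, less where a joint would pass 70% of its speed; a pose out of reach is approached as far as the arm can. A call with a gripper value outside its range is refused whole. The fingers move at their own pace and stop on an object; "grip_force" is the grip in N (left out, the last holds). Time passes only in rows, so rows that repeat a pose let the fingers close. It gives the time, the measured TCP pose, the force, the opening and the grip force at its end, in the units of the state.
- sensors.state(): the state, without advancing time (a new reading comes with each control period).
- camera(name): name is "scene" or "side" or "wrist"; returns a dict with "img" (480x640x3 uint8, blue, green, red), "z_map" (480x640 float32, mm along the optical axis (not along the pixel's ray), 0 where there is no reading), "camera_matrix" (3x3 intrinsics, pixels), "rvec" (rotation vector, rad) and "tvec" (3), from world to camera coordinates, as OpenCV has them; the wrist camera has in their place "hand_eye" (4x4, takes a point from camera to tool coordinates, whose origin is the TCP and whose axes are the flange's). Camera axes: x right, y down, z forward; pixel columns grow to the right and rows downward; lengths in mm; the calibration is good to about 2 mm. A picture is of the moment at which its call begins: read the wrist's pose just before it.
- arm.hand_in(): hands the job in; it is judged then, once.
The state is a dict: "time_s": time; "joint_pos": joint angles; "dq": joint speeds; "tau": joint torques, N m; "tcp_pos": TCP position; "tool_rot": TCP orientation; "ft_force": force on the tool from outside, world axes, zero at the start; "moment": the same for the moment, N m; "width": opening from 0.0 (shut) to 1.0 (fully open); "finger_force": force on a finger pad.
Only numpy, scipy, OpenCV 4.12 (cv2) and the standard library are available. Lean on these libraries where they do the work, as an engineer would, in place of code of your own. Each camera call takes 0.05 s, during which the arm holds its last target. There are 200 camera calls.

## Working session

There is one attempt and no reset: what is moved stays moved. The work goes in short steps, Python scripts to look and compute and a tool call to move; the robot and the scene stay as the last step left them, time stands still between calls to the robot, and variables do not carry over. Pictures are saved under pics/ and viewed, at most 10 in all, crops included, and the job is handed in when it is done.

Besides the shell and the picture viewer there is one more tool, called by a JSON object that holds its "fn" and its "kwargs". play_rows: Moves the arm, as the interface text tells. Its arguments: {"type":"object","properties":{"targets":{"type":"array"},"grip_force":{"type":"number"}},"required":["targets"]}

```bash
mkdir -p pics
cat > h.py <<'E'
import numpy as np, cv2
from cell import sensors, camera, arm
def cloud(c):
    K=c["camera_matrix"];z=c["z_map"].astype(float)
    v,u=np.mgrid[:480,:640]
    p=np.stack([(u-K[0,2])/K[0,0]*z,(v-K[1,2])/K[1,1]*z,z],-1)
    R=cv2.Rodrigues(np.array(c["rvec"],float))[0];t=np.array(c["tvec"],float).ravel()
    w=(p-t)@R; w[z==0]=np.nan
    return w
E
python3 - <<'E'
from h import *
for n in("scene","side"):
    c=camera(n);cv2.imwrite(f"pics/{n}1.png",c["img"]);np.savez(f"{n}1.npz",img=c["img"],w=cloud(c),K=c["camera_matrix"],rvec=c["rvec"],tvec=c["tvec"])
print(sensors.state())
E
```

```text
{'time_s': 0.1, 'joint_pos': array([-1.89516356e-02,  4.23774045e-01,  1.63060257e+00, -1.07369821e-05,
        1.08862250e+00, -1.89985894e-02]), 'dq': array([ 4.87670119e-04, -1.47738911e-03, -2.01916626e-03,  1.42327773e-03,
       -3.85108908e-04,  7.45239766e-05]), 'tau': array([ 6.49496542e-04, -5.45618248e+01, -2.74323839e+01,  6.46709581e-02,
        1.88581715e-02,  1.54216096e-06]), 'tcp_pos': array([6.24447462e+02, 6.31709191e-02, 1.90177786e+02]), 'tool_rot': array([-5.03309471e-04,  7.07088243e-01,  7.07124969e-01, -4.91162324e-04]), 'ft_force': array([ 0.29803602, -1.22915617, -0.40665432]), 'moment': array([-0.01637261, -0.05480507, -0.01914025]), 'finger_force': 0.0, 'width': 0.9974456676217694}
```

View pics/scene1.png

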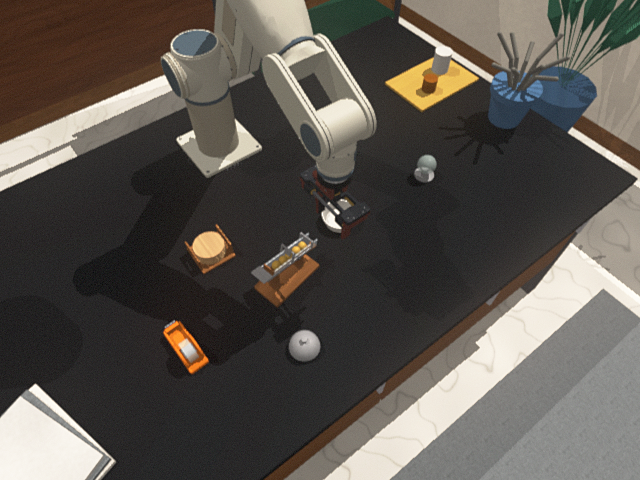

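View pics/side1.png

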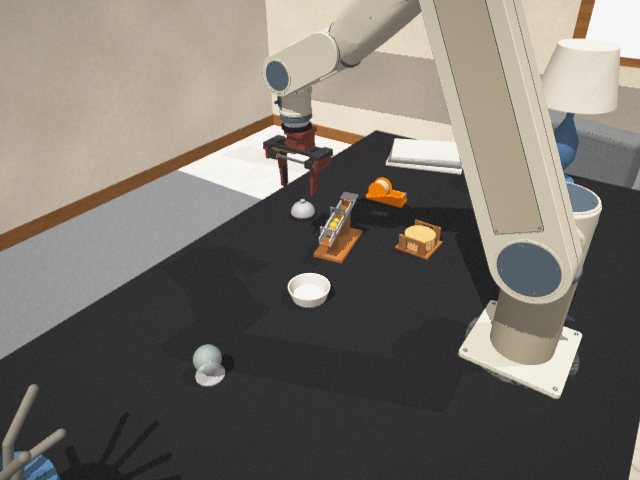

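The scene view shows the bowl at about (335,218), partly under the gripper. The dispenser is at (287,270), with its tail plate at about (262,273) and its spout towards the bowl. In the side view the bowl is at (309,290), the dispenser at (340,235), the bell at (303,209) and the sphere at (208,360).

```bash
cat > m.py <<'E'
from h import *
from scipy.optimize import least_squares
def circ(p,r=None):
    f=lambda q:np.hypot(p[:,0]-q[0],p[:,1]-q[1])-(q[2] if r is None else r)
    q0=list(p[:,:2].mean(0))+([50] if r is None else [])
    s=least_squares(f,q0,loss='soft_l1',f_scale=2);return s.x,np.sqrt(np.mean(s.fun**2))
if __name__=="__main__":
    for n in("scene","side"):
        d=np.load(n+"1.npz");w=d["w"];img=d["img"];hsv=cv2.cvtColor(img,cv2.COLOR_BGR2HSV).astype(int)
        box=lambda x0,y0,x1,y1:(np.indices((480,640))[1]>=x0)&(np.indices((480,640))[1]<=x1)&(np.indices((480,640))[0]>=y0)&(np.indices((480,640))[0]<=y1)
        if n=="side":
            b=box(280,265,340,315)&(w[...,2]>29)&(w[...,2]<40); print("bowl rim",circ(w[b],54),w[b].mean(0))
        bs=box(*((250,225,325,310) if n=="scene" else (305,190,370,268)))
        brown=bs&(hsv[...,0]<20)&(hsv[...,1]>100)&(w[...,2]>9)&(w[...,2]<19)
        r=cv2.minAreaRect(w[brown][:,:2].astype(np.float32)); print(n,"slab",r,brown.sum(),np.nanmedian(w[brown],0)); print(cv2.boxPoints(r))
        hi=bs&(w[...,2]>105)&(w[...,2]<150)
        print("hi",hi.sum(),w[hi].mean(0) if hi.any() else 0)
        if hi.any():
            r=cv2.minAreaRect(w[hi][:,:2].astype(np.float32));print(r,cv2.boxPoints(r),w[hi].min(0),w[hi].max(0))
        for k,bx in {"bell":((285,325,325,365),(288,195,318,220)),"coast":((180,220,240,275),(394,215,445,260)),"tape":((160,315,210,378),(365,175,410,208)),"sph":((410,150,440,185),(190,343,228,388))}.items():
            m=box(*bx[n=="side"])&(w[...,2]>12)&(w[...,2]<110);print(k,w[m].min(0).round(),w[m].max(0).round(),np.median(w[m],0).round())
E
python3 m.py
```

```text
scene slab ((572.1520385742188, -113.07328033447266), (91.04324340820312, 172.37844848632812), 11.02621078491211) 1102 [ 588.70757823 -120.85175946   13.2933596 ]
[[ 510.9864    -37.181503]
 [ 543.95514  -206.3778  ]
 [ 633.3177   -188.96506 ]
 [ 600.34894   -19.768753]]
hi 652 [ 580.43082533 -150.3368763   117.67963046]
((572.117919921875, -119.03548431396484), (48.30096435546875, 185.18687438964844), 11.545867919921875) [[ 529.92334   -33.14947 ]
 [ 566.9889   -214.58905 ]
 [ 614.3125   -204.9215  ]
 [ 577.24695   -23.481918]] [ 531.42123052 -212.35834077  105.00267238] [611.79137275 -24.46519011 137.66782398]
bell [ 728. -234.   12.] [ 805. -158.   60.] [ 773. -200.   37.]
coast [ 327. -295.   12.] [ 426. -190.   57.] [ 382. -244.   43.]
tape [ 520. -465.   12.] [ 657. -408.   72.] [ 607. -437.   32.]
sph [499. 429.  13.] [555. 484.  82.] [534. 448.  64.]
bowl rim (array([500.75864513, 128.36566805]), np.float64(2.715052575342805)) [504.66918487 124.53700163  32.52812765]
side slab ((590.3529663085938, -226.96075439453125), (91.20372009277344, 408.89581298828125), 11.478199005126953) 666 [549.63658219 -90.5030435   13.70630136]
[[ 504.97897   -35.676247]
 [ 586.3473   -436.39438 ]
 [ 675.7269   -418.24527 ]
 [ 594.35864   -17.52713 ]]
hi 418 [ 573.25421369 -144.66756     118.05187868]
((570.8218994140625, -118.64643859863281), (49.94418716430664, 193.29852294921875), 11.450540542602539) [[ 527.15985   -28.878345]
 [ 565.5339   -218.32954 ]
 [ 614.48395  -208.41454 ]
 [ 576.1099    -18.963333]] [ 529.46821899 -215.34448527  105.04688376] [611.70747699 -20.46145273 135.50039641]
bell [ 722. -223.   12.] [ 797. -156.   58.] [ 750. -179.   33.]
coast [ 322. -297.   12.] [ 413. -185.   57.] [ 362. -226.   44.]
tape [ 517. -468.   12.] [ 650. -404.   71.] [ 587. -418.   33.]
sph [492. 435.  13.] [548. 490.  80.] [510. 470.  64.]
```

{"fn": "play_rows", "kwargs": {"targets": [{"offset": [0.035, -0.027, 0], "rot": [0, 0, -0.08], "hand": -0.36}, {"offset": [0.07, -0.054, 0], "rot": [0, 0, -0.16], "hand": -0.36}, {"offset": [0.1, -0.078, 0], "rot": [0, 0, -0.24], "hand": -0.36}, {"offset": [0.13, -0.1, 0], "rot": [0, 0, -0.32], "hand": -0.36}, {"offset": [0.16, -0.122, 0], "rot": [0, 0, -0.4], "hand": -0.36}, {"offset": [0.185, -0.141, 0], "rot": [0, 0, -0.4], "hand": -0.36}, {"offset": [0.202, -0.153, 0], "rot": [0, 0, -0.4], "hand": -0.36}, {"offset": [0.202, -0.153, 0], "rot": [0, 0, -0.4], "hand": -0.36}, {"offset": [0.202, -0.153, 0], "rot": [0, 0, -0.4], "hand": -0.36}]}}

```text
time_s: 0.85
tcp_pos: [471.5, 202.6, 190.8]
tool_rot: [0.0, 0.552, 0.834, -0.0]
ft_force: [0.1, -0.1, -0.7]
width: 0.68
finger_force: 0.0
```

```bash
cat > bowl.py <<'E'
from h import *
from m import circ
import sys
s=sensors.state();print(s["time_s"],s["tcp_pos"],s["tool_rot"],s["width"],s["ft_force"])
x0,y0=float(sys.argv[1]),float(sys.argv[2])
for n in("scene","side"):
    c=camera(n);w=cloud(c);im=c["img"].astype(int)
    b=(np.hypot(w[...,0]-x0,w[...,1]-y0)<75)&(w[...,2]>30)&(w[...,2]<38)&(im.min(-1)>90)
    if b.sum()>10: print(n,b.sum(),circ(w[b],53),circ(w[b]),np.median(w[b][:,2]))
    cv2.imwrite(f"pics/{n}_{s['time_s']:.1f}.png",c["img"])
E
python3 bowl.py 502 128; ls pics
```

```text
0.85 [471.48001689 202.58634872 190.81534272] [ 4.54161948e-05  5.51517261e-01  8.34163464e-01 -1.53709239e-04] 0.6799734526887371 [ 0.1416698  -0.05542563 -0.66422346]
scene 152 (array([504.55208818, 127.19282317]), np.float64(2.2984857823015044)) (array([504.49916237, 127.39716861,  51.76153842]), np.float64(1.975140632125326)) 32.74410744560704
side 188 (array([500.75125246, 128.43011821]), np.float64(2.157774332026384)) (array([500.84165703, 128.40098123,  52.08966351]), np.float64(1.9738266751021123)) 32.86455655013153
scene1.png
scene_0.8.png
side1.png
side_0.8.png
```

{"fn": "play_rows", "kwargs": {"targets": [{"offset": [0, 0, 0.03], "rot": [0, 0, 0], "hand": -0.36}, {"offset": [0, 0, 0.06], "rot": [0, 0, 0], "hand": -0.36}, {"offset": [0, 0, 0.09], "rot": [0, 0, 0], "hand": -0.36}, {"offset": [0, 0, 0.12], "rot": [0, 0, 0], "hand": -0.36}, {"offset": [0, 0, 0.145], "rot": [0, 0, 0], "hand": -0.36}, {"offset": [0, 0, 0.165], "rot": [0, 0, 0], "hand": -0.36}, {"offset": [0, 0, 0.177], "rot": [0, 0, 0], "hand": -0.36}, {"offset": [0, 0, 0.177], "rot": [0, 0, 0], "hand": -0.36}, {"offset": [-0.006, 0, 0.177], "rot": [0, 0, 0], "hand": -0.36}, {"offset": [-0.012, 0, 0.177], "rot": [0, 0, 0], "hand": -0.36}, {"offset": [-0.017, 0, 0.177], "rot": [0, 0, 0], "hand": -0.36}, {"offset": [-0.022, 0, 0.177], "rot": [0, 0, 0], "hand": -0.36}]}}

```text
time_s: 1.95
tcp_pos: [481.8, 181.3, 15.1]
tool_rot: [0.001, 0.553, 0.833, 0.001]
ft_force: [-0.6, -0.8, -0.3]
width: 0.682
finger_force: 0.0
```

{"fn": "play_rows", "kwargs": {"targets": [{"offset": [-0.006, 0, 0], "rot": [0, 0, 0], "hand": -0.36}, {"offset": [-0.012, 0, 0], "rot": [0, 0, 0], "hand": -0.36}, {"offset": [-0.018, 0, 0], "rot": [0, 0, 0], "hand": -0.36}, {"offset": [-0.024, 0, 0], "rot": [0, 0, 0], "hand": -0.36}, {"offset": [-0.03, 0, 0], "rot": [0, 0, 0], "hand": -0.36}, {"offset": [-0.036, 0, 0], "rot": [0, 0, 0], "hand": -0.36}, {"offset": [-0.042, 0, 0], "rot": [0, 0, 0], "hand": -0.36}, {"offset": [-0.048, -0.001, 0], "rot": [0, 0, 0], "hand": -0.36}, {"offset": [-0.054, -0.001, 0], "rot": [0, 0, 0], "hand": -0.36}, {"offset": [-0.058, -0.001, 0], "rot": [0, 0, 0], "hand": -0.36}, {"offset": [-0.06, -0.001, 0], "rot": [0, 0, 0], "hand": -0.36}]}}

```text
time_s: 2.87
tcp_pos: [503.3, 125.5, 13.9]
tool_rot: [0.0, 0.553, 0.833, 0.0]
ft_force: [0.8, -0.5, -0.2]
width: 0.678
finger_force: 0.0
```

```bash
python3 bowl.py 526 72
```

```text
2.8667 [503.25620762 125.52193437  13.86085128] [2.97475624e-05 5.52723320e-01 8.33364824e-01 2.12115521e-06] 0.6779155566542756 [ 0.82477072 -0.45587717 -0.17563514]
scene 63 (array([504.05450266, 128.25073282]), np.float64(1.5490550221091888)) (array([504.64511366, 126.65545688,  51.66801221]), np.float64(1.4597458083036814)) 33.172018015444195
side 71 (array([500.9561926 , 129.52719258]), np.float64(2.1107563991626037)) (array([501.56533312, 127.91313792,  51.61004421]), np.float64(2.031233495990954)) 32.759573135127425
```

Run:
```python
import cv2
a=cv2.imread("pics/scene_2.9.png")[150:290,220:420];b=cv2.imread("pics/side_2.9.png")[200:340,230:430]
cv2.imwrite("pics/c1.png",cv2.vconcat([cv2.resize(a,None,fx=2,fy=2),cv2.resize(b,None,fx=2,fy=2)]))
```

```text
(no output)
```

View pics/c1.png

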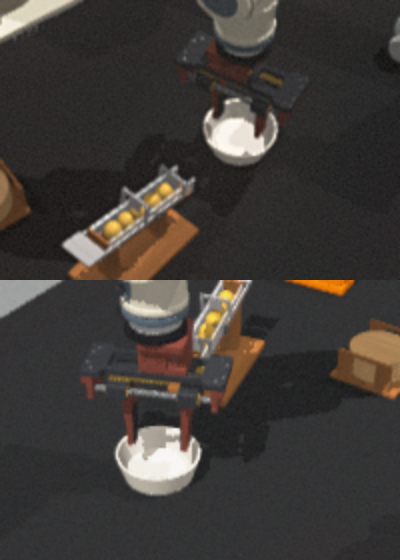

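The crop shows both fingers over the bowl's interior, and the bowl doesn't seem to have moved. I'll measure the fingers in the cloud and take a wrist view.

Run:
```python
from h import *
s=sensors.state();print(s["tcp_pos"],s["joint_pos"],s["ft_force"])
for n in("scene","side"):
    c=camera(n);w=cloud(c);hsv=cv2.cvtColor(c["img"],cv2.COLOR_BGR2HSV).astype(int)
    near=(np.hypot(w[...,0]-503,w[...,1]-125)<110)
    for lo in range(0,110,10):
        m=near&(w[...,2]>=lo)&(w[...,2]<lo+10)&((hsv[...,0]<12)|(hsv[...,0]>168))&(hsv[...,1]>80)&(c["img"].max(-1)<140)
        if m.sum(): print(n,lo,m.sum(),w[m].min(0).round(),w[m].max(0).round())
    wh=near&(hsv[...,1]<60)&(c["img"].min(-1)>90)&(w[...,2]>2)
    print("white",wh.sum(),w[wh].min(0).round(),w[wh].max(0).round())
c=camera("wrist");cv2.imwrite("pics/w1.png",c["img"]);print(c["hand_eye"])
```

```text
[503.16467461 125.79221856  13.85854352] [ 2.22024156e-01  5.50464173e-01  1.95909754e+00  2.64756577e-05
  6.31961476e-01 -1.77451156e-01] [-0.67808429 -0.43326244 -0.04553262]
scene 50 6 [475. 102.  52.] [539. 149.  59.]
scene 60 12 [475. 101.  61.] [542. 146.  68.]
scene 70 14 [470.  99.  71.] [543. 138.  79.]
scene 80 17 [470.  99.  81.] [546. 140.  90.]
scene 90 13 [473.  99.  91.] [546. 132.  98.]
scene 100 10 [469.  99. 101.] [544. 129. 109.]
white 7817 [393.  21.   2.] [584. 197. 644.]
side 0 1 [513.  38.   2.] [513.  38.   2.]
side 40 5 [465. 120.  45.] [532. 149.  50.]
side 50 20 [461. 107.  51.] [532. 149.  59.]
side 60 27 [461. 109.  60.] [534. 151.  70.]
side 70 19 [461.  98.  71.] [535. 152.  80.]
side 80 33 [461. 103.  81.] [536. 151.  90.]
side 90 29 [458. 102.  90.] [535. 150.  99.]
side 100 40 [458. 116. 100.] [538. 152. 110.]
white 5040 [395.  58.   2.] [583. 197. 614.]
[[-3.00588885e-04 -9.61609156e-01 -2.74422557e-01  7.39054412e+01]
 [ 9.99999809e-01 -1.40623975e-04 -6.02587220e-04 -8.95538249e-01]
 [ 5.40862997e-04 -2.74422686e-01  9.61609015e-01 -1.94246600e+02]
 [ 0.00000000e+00  0.00000000e+00  0.00000000e+00  1.00000000e+00]]
```

View pics/w1.png

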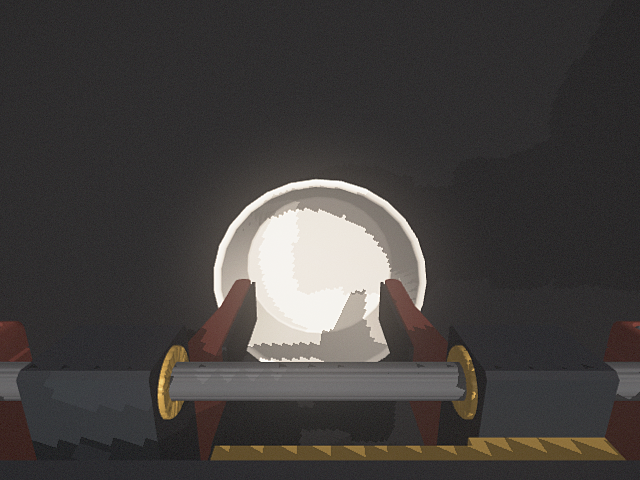

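Both fingers sit above the bowl: tips at about (250,285) and (385,285), bowl centre about (320,275). No force was felt and the bowl hasn't moved, so the tips rise when the fingers are open and they passed over the rim. I'll measure the tip height.

Run:
```python
from h import *
from scipy.spatial.transform import Rotation as Ro
s=sensors.state();q=s["tool_rot"];R=Ro.from_quat([q[1],q[2],q[3],q[0]]).as_matrix();t=s["tcp_pos"]
for n in("scene","side","wrist"):
    c=camera(n)
    if n=="wrist":
        K=c["camera_matrix"];z=c["z_map"].astype(float);v,u=np.mgrid[:480,:640]
        p=np.stack([(u-K[0,2])/K[0,0]*z,(v-K[1,2])/K[1,1]*z,z],-1);T=c["hand_eye"];l=p@T[:3,:3].T+T[:3,3];l[z==0]=np.nan
    else: l=(cloud(c)-t)@R
    for lo in range(-70,20,6):
        m=(abs(l[...,0])<25)&(abs(abs(l[...,1])-37)<14)&(l[...,2]>=lo)&(l[...,2]<lo+6)
        if m.sum(): print(n,lo,m.sum(),l[m].min(0).round(),l[m].max(0).round(),c["img"][m].mean(0).round())
```

```text
scene -70 14 [-14. -39. -70.] [  6.  41. -65.] [33. 37. 55.]
scene -64 15 [-15. -40. -64.] [  9.  40. -59.] [39. 44. 59.]
scene -58 14 [-14. -34. -58.] [ 10.  39. -52.] [44. 48. 59.]
scene -52 15 [-14. -35. -52.] [  9.  39. -46.] [46. 49. 65.]
scene -46 18 [-15. -40. -46.] [ 10.  39. -41.] [64. 70. 88.]
scene -40 13 [-13. -39. -39.] [  9.  39. -34.] [ 85.  92. 104.]
scene -34 4 [-11. -30. -34.] [  2.  38. -29.] [133. 143. 154.]
scene -28 4 [-25. -51. -28.] [  3.  49. -22.] [192. 203. 207.]
scene -22 18 [-24. -51. -22.] [ 23.  51. -16.] [172. 183. 191.]
scene -16 13 [-22. -50. -16.] [ 25.  51. -10.] [144. 155. 163.]
scene -10 15 [-25. -49.  -9.] [24. 50. -4.] [119. 128. 135.]
scene -4 23 [-23. -46.  -4.] [24. 48.  2.] [125. 135. 141.]
scene 2 56 [-22. -43.   3.] [23. 44.  8.] [197. 207. 214.]
scene 8 103 [-25. -51.   8.] [25. 50. 14.] [188. 197. 203.]
scene 14 23 [-24. -49.  14.] [22. 50. 18.] [49. 52. 54.]
side -70 18 [ -9. -42. -69.] [ 14.  36. -64.] [46. 53. 86.]
side -64 19 [ -3. -40. -64.] [ 13.  36. -58.] [53. 60. 96.]
side -58 19 [ -8. -41. -58.] [ 13.  38. -53.] [48. 53. 86.]

[... 897 characters left out ...]
69. 75. 92.]
wrist -52 475 [-11. -40. -52.] [ 11.  38. -46.] [72. 78. 96.]
wrist -46 430 [-11. -40. -46.] [ 11.  38. -40.] [74. 81. 98.]
wrist -40 380 [-11. -40. -40.] [ 11.  38. -34.] [75. 82. 99.]
wrist -34 97 [-11. -39. -34.] [ 11.  37. -31.] [ 89.  96. 113.]
wrist -28 3 [ 20. -48. -22.] [ 24.  48. -22.] [227. 234. 238.]
wrist -22 911 [-10. -51. -22.] [ 25.  51. -16.] [171. 180. 188.]
wrist -16 621 [ -8. -50. -16.] [ 25.  50. -10.] [135. 144. 152.]
wrist -10 529 [ -5. -48. -10.] [25. 48. -4.] [136. 144. 153.]
wrist -4 490 [-25. -46.  -4.] [25. 47.  2.] [137. 146. 155.]
wrist 2 1823 [-25. -44.   2.] [25. 45.  8.] [196. 204. 211.]
wrist 8 3082 [-25. -42.   8.] [25. 43. 10.] [218. 225. 231.]
```

{"fn": "play_rows", "kwargs": {"targets": [{"offset": [0, 0, -0.02], "rot": [0, 0, 0], "hand": -0.36}, {"offset": [0.02, 0, -0.03], "rot": [0, 0, 0], "hand": -0.36}, {"offset": [0.045, 0, -0.03], "rot": [0, 0, 0], "hand": -0.36}, {"offset": [0.07, 0, -0.03], "rot": [0, 0, 0], "hand": -0.36}, {"offset": [0.085, 0, -0.03], "rot": [0, 0, 0], "hand": -0.36}, {"offset": [0.085, 0, -0.03], "rot": [0, 0, 0], "hand": -0.36}, {"offset": [0.085, 0, -0.01], "rot": [0, 0, 0], "hand": -0.36}, {"offset": [0.085, 0, 0.01], "rot": [0, 0, 0], "hand": -0.36}, {"offset": [0.085, 0, 0.022], "rot": [0, 0, 0], "hand": -0.36}, {"offset": [0.085, 0, 0.03], "rot": [0, 0, 0], "hand": -0.36}, {"offset": [0.085, 0, 0.032], "rot": [0, 0, 0], "hand": -0.36}, {"offset": [0.085, 0, 0.032], "rot": [0, 0, 0], "hand": -0.36}]}}

```text
time_s: 4.27
tcp_pos: [469.7, 204.0, -18.6]
tool_rot: [-0.0, 0.553, 0.833, -0.0]
ft_force: [0.2, -0.3, -0.2]
width: 0.682
finger_force: 0.0
```

{"fn": "play_rows", "kwargs": {"targets": [{"offset": [-0.006, 0, 0], "rot": [0, 0, 0], "hand": -0.36}, {"offset": [-0.012, 0, 0], "rot": [0, 0, 0], "hand": -0.36}, {"offset": [-0.018, 0, 0], "rot": [0, 0, 0], "hand": -0.36}, {"offset": [-0.024, 0, 0], "rot": [0, 0, 0], "hand": -0.36}, {"offset": [-0.03, 0, 0], "rot": [0, 0, 0], "hand": -0.36}, {"offset": [-0.036, 0, 0], "rot": [0, 0, 0], "hand": -0.36}, {"offset": [-0.042, 0, 0], "rot": [0, 0, 0], "hand": -0.36}, {"offset": [-0.048, 0, 0], "rot": [0, 0, 0], "hand": -0.36}, {"offset": [-0.052, 0, 0], "rot": [0, 0, 0], "hand": -0.36}, {"offset": [-0.054, 0, 0], "rot": [0, 0, 0], "hand": -0.36}, {"offset": [-0.054, 0, 0], "rot": [0, 0, 0], "hand": -0.36}]}}

```text
time_s: 5.18
tcp_pos: [491.1, 154.2, -18.2]
tool_rot: [0.0, 0.553, 0.833, -0.0]
ft_force: [0.2, 0.0, -0.2]
width: 0.683
finger_force: 0.1
```

```bash
python3 bowl.py 514 100
```

```text
5.1833 [491.08414274 154.20318764 -18.16995708] [ 9.78522539e-06  5.52750366e-01  8.33346885e-01 -4.50141387e-05] 0.6825390423130446 [ 0.22086831  0.01488717 -0.16356735]
scene 146 (array([513.79582038, 102.05655745]), np.float64(2.1295164810515983)) (array([513.74873526, 102.06199469,  52.22140181]), np.float64(1.9864045533490562)) 33.13459430937972
side 79 (array([510.73829064, 102.39501342]), np.float64(1.9274450343242895)) (array([510.40574366, 102.71227659,  52.36463847]), np.float64(1.8366271118574473)) 32.42643948138032
```

{"fn": "play_rows", "kwargs": {"targets": [{"offset": [-0.005, 0, 0], "rot": [0, 0, 0], "hand": -0.36}, {"offset": [-0.012, 0, 0], "rot": [0, 0, 0], "hand": -0.36}, {"offset": [-0.019, 0, 0], "rot": [0, 0, 0], "hand": -0.36}, {"offset": [-0.026, 0, 0], "rot": [0, 0, 0], "hand": -0.36}, {"offset": [-0.033, 0, 0], "rot": [0, 0, 0], "hand": -0.36}, {"offset": [-0.04, 0, 0], "rot": [0, 0, 0], "hand": -0.36}, {"offset": [-0.047, 0, 0], "rot": [0, 0, 0], "hand": -0.36}, {"offset": [-0.054, 0, 0], "rot": [0, 0, 0], "hand": -0.36}, {"offset": [-0.061, -0.001, 0], "rot": [0, 0, 0], "hand": -0.36}, {"offset": [-0.066, -0.001, 0], "rot": [0, 0, 0], "hand": -0.36}, {"offset": [-0.069, -0.001, 0], "rot": [0, 0, 0], "hand": -0.36}, {"offset": [-0.07, -0.001, 0], "rot": [0, 0, 0], "hand": -0.36}]}}

```text
time_s: 6.28
tcp_pos: [517.5, 89.3, -18.1]
tool_rot: [0.0, 0.553, 0.833, -0.0]
ft_force: [-0.6, 0.3, 0.0]
width: 0.681
finger_force: 0.4
```

```bash
python3 bowl.py 539 38; ls pics
```

```text
6.2833 [517.4536109   89.26059847 -18.13401682] [ 9.04405805e-06  5.52790834e-01  8.33320043e-01 -8.20301254e-06] 0.680937033329108 [-0.5688747   0.3447543   0.04355262]
scene 126 (array([539.54735613,  37.07729347]), np.float64(1.9992028229823695)) (array([539.66483376,  37.47295802,  52.27708117]), np.float64(1.8780964279525931)) 33.13477910386701
side 89 (array([536.69691847,  37.80626628]), np.float64(2.0115352338506596)) (array([536.42564398,  37.93762242,  52.4354895 ]), np.float64(1.9261877992471155)) 32.69849491652722
c1.png
scene1.png
scene_0.8.png
scene_2.9.png
scene_5.2.png
scene_6.3.png
side1.png
side_0.8.png
side_2.9.png
side_5.2.png
side_6.3.png
w1.png
```

{"fn": "play_rows", "kwargs": {"targets": [{"offset": [-0.004, 0, 0], "rot": [0, 0, 0], "hand": -0.36}, {"offset": [-0.009, 0, 0], "rot": [0, 0, 0], "hand": -0.36}, {"offset": [-0.012, 0, 0], "rot": [0, 0, 0], "hand": -0.36}, {"offset": [-0.013, 0, 0], "rot": [0, 0, 0], "hand": -0.36}, {"offset": [-0.013, 0, 0], "rot": [0, 0, 0], "hand": -0.36}, {"offset": [-0.005, 0, 0], "rot": [0, 0, 0], "hand": -0.36}, {"offset": [0.01, 0, 0], "rot": [0, 0, 0], "hand": -0.36}, {"offset": [0.03, 0, 0], "rot": [0, 0, 0], "hand": -0.36}, {"offset": [0.03, 0, -0.03], "rot": [0, 0, 0], "hand": -0.36}, {"offset": [0.03, 0, -0.07], "rot": [0, 0, 0], "hand": -0.36}, {"offset": [0.03, 0, -0.11], "rot": [0, 0, 0], "hand": -0.36}, {"offset": [0.03, 0, -0.15], "rot": [0, 0, 0], "hand": -0.36}]}}

```text
time_s: 7.38
tcp_pos: [504.5, 118.0, 133.2]
tool_rot: [-0.0, 0.552, 0.834, -0.0]
ft_force: [1.2, 0.2, -0.7]
width: 0.683
finger_force: 0.0
```

{"fn": "play_rows", "kwargs": {"targets": [{"offset": [0, 0, -0.04], "rot": [0, 0, 0], "hand": 1}, {"offset": [0, 0, -0.08], "rot": [0, 0, 0], "hand": 1}, {"offset": [0, 0, -0.11], "rot": [0, 0, 0], "hand": 1}, {"offset": [0, 0, -0.12], "rot": [0, 0, 0], "hand": 1}, {"offset": [0, 0, -0.12], "rot": [0, 0, 0.05], "hand": 1}, {"offset": [0, 0, -0.12], "rot": [0, 0, 0.1], "hand": 1}, {"offset": [0, 0, -0.12], "rot": [0, 0, 0.15], "hand": 1}, {"offset": [0, 0, -0.12], "rot": [0, 0, 0.2], "hand": 1}, {"offset": [0, 0, -0.12], "rot": [0, 0, 0.2], "hand": 1}]}}

```text
time_s: 8.13
tcp_pos: [504.7, 117.7, 250.8]
tool_rot: [-0.001, 0.634, 0.774, -0.001]
ft_force: [-0.1, 0.6, 0.3]
width: 0.041
finger_force: 0.0
```

```bash
python3 bowl.py 544 26
python3 - <<'E'
from h import *
c=camera("wrist");K=c["camera_matrix"];z=c["z_map"].astype(float);v,u=np.mgrid[:480,:640]
p=np.stack([(u-K[0,2])/K[0,0]*z,(v-K[1,2])/K[1,1]*z,z],-1);T=c["hand_eye"];l=p@T[:3,:3].T+T[:3,3];l[z==0]=np.nan
m=(abs(l[...,0])<20)&(abs(l[...,1])<25)&(l[...,2]>-60)&(l[...,2]<15);print(m.sum(),l[m].min(0),l[m].max(0))
E
```

```text
8.1333 [504.73991803 117.68456023 250.80364769] [-5.09056237e-04  6.33539639e-01  7.73709801e-01 -6.40762515e-04] 0.04135422240786521 [-0.06555751  0.63679513  0.28674731]
scene 118 (array([544.88363582,  25.07669442]), np.float64(1.9837272097111636)) (array([545.12639891,  25.5648508 ,  52.11607156]), np.float64(1.7879997976696909)) 32.915408847995465
side 167 (array([541.5624124 ,  25.85010232]), np.float64(2.2530346098542995)) (array([541.55595329,  25.92652808,  52.29109773]), np.float64(2.107472417394487)) 32.752598052113264
1085 [-11.3238059  -10.18717883 -59.96126485] [ 10.87219299   8.88880768 -31.84837745]
```

Run:
```python
from h import *
a=np.deg2rad(11.3);d=np.array([-np.sin(a),np.cos(a)]);o=np.array([569.4,-99.3]);X=-d;Y=np.array([-X[1],X[0]])
for n in("scene","side"):
    c=camera(n);w=cloud(c);hsv=cv2.cvtColor(c["img"],cv2.COLOR_BGR2HSV).astype(int)
    x=(w[...,:2]-o)@X;y=(w[...,:2]-o)@Y;z=w[...,2]
    for lo in range(-110,130,8):
        m=(x>=lo)&(x<lo+8)&(abs(y)<45)&(z>60)&(z<200)
        ye=m&(hsv[...,0]>18)&(hsv[...,0]<32)&(hsv[...,1]>120)
        if m.sum(): print(n,lo,m.sum(),"z",z[m].min().round(),np.median(z[m]).round(),z[m].max().round(),"y",y[m].min().round(),y[m].max().round(),"sweet",ye.sum(),z[ye].max().round() if ye.any() else "")
    cv2.imwrite(f"pics/{n}2.png",c["img"])
c=cv2.imread("pics/scene2.png")[215:315,235:335];e=cv2.imread("pics/side2.png")[180:280,290:390]
cv2.imwrite("pics/c2.png",cv2.hconcat([cv2.resize(c,(400,400)),cv2.resize(e,(400,400))]))
```

```text
scene -102 1 z 84.0 84.0 84.0 y 15.0 15.0 sweet 0 
scene -94 21 z 64.0 80.0 88.0 y -19.0 16.0 sweet 0 
scene -86 18 z 61.0 77.0 91.0 y -20.0 17.0 sweet 0 
scene -78 22 z 65.0 105.0 110.0 y -21.0 21.0 sweet 0 
scene -70 87 z 69.0 92.0 108.0 y -24.0 22.0 sweet 0 
scene -62 35 z 67.0 90.0 98.0 y -21.0 22.0 sweet 8 97.0
scene -54 47 z 68.0 93.0 99.0 y -24.0 22.0 sweet 18 97.0
scene -46 42 z 69.0 91.0 96.0 y -25.0 21.0 sweet 11 95.0
scene -38 37 z 63.0 95.0 104.0 y -23.0 22.0 sweet 8 102.0
scene -30 45 z 61.0 98.0 105.0 y -23.0 21.0 sweet 16 104.0
scene -22 39 z 77.0 97.0 103.0 y -24.0 25.0 sweet 6 103.0
scene -14 19 z 80.0 96.0 105.0 y -15.0 25.0 sweet 0 
scene -6 46 z 80.0 122.0 133.0 y -22.0 22.0 sweet 3 107.0
scene 2 107 z 79.0 113.0 136.0 y -25.0 22.0 sweet 13 128.0
scene 10 40 z 83.0 105.0 112.0 y -22.0 22.0 sweet 12 112.0
scene 18 46 z 82.0 107.0 114.0 y -21.0 21.0 sweet 18 114.0
scene 26 51 z 87.0 107.0 114.0 y -22.0 22.0 sweet 17 114.0
scene 34 40 z 87.0 110.0 118.0 y -23.0 22.0 sweet 14 118.0
scene 42 49 z 92.0 114.0 121.0 y -22.0 22.0 sweet 19 121.0
scene 50 72 z 61.0 110.0 119
[... 1196 characters left out ...]
25 z 96.0 104.0 113.0 y -26.0 11.0 sweet 12 113.0
side 18 15 z 85.0 105.0 111.0 y -26.0 16.0 sweet 3 110.0
side 26 12 z 87.0 106.0 116.0 y -26.0 20.0 sweet 2 109.0
side 34 22 z 100.0 113.0 121.0 y -25.0 16.0 sweet 10 121.0
side 42 31 z 68.0 113.0 119.0 y -26.0 18.0 sweet 14 119.0
side 50 34 z 61.0 106.0 120.0 y -27.0 14.0 sweet 0 
side 58 21 z 61.0 110.0 127.0 y -26.0 19.0 sweet 0 
side 66 61 z 65.0 116.0 127.0 y -25.0 18.0 sweet 0 
side 74 29 z 97.0 115.0 124.0 y -26.0 19.0 sweet 0 
side 82 32 z 114.0 122.0 127.0 y -28.0 20.0 sweet 0 
side 90 29 z 114.0 124.0 130.0 y -27.0 22.0 sweet 0 
side 98 34 z 123.0 126.0 131.0 y -27.0 18.0 sweet 0 
side 106 16 z 122.0 127.0 130.0 y -26.0 20.0 sweet 0
```

View pics/c2.png

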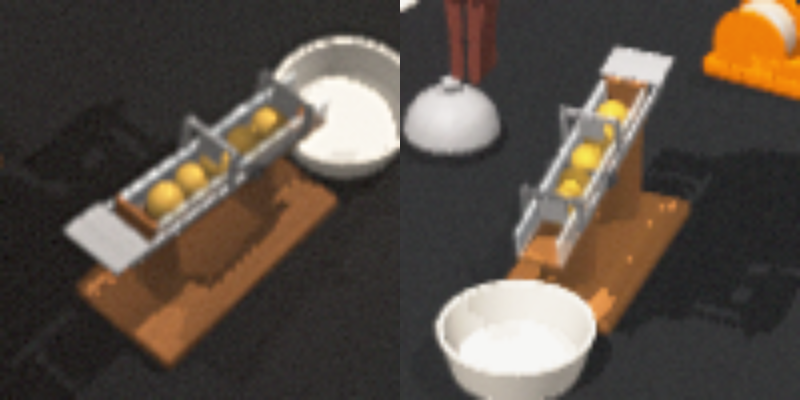

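The crop shows the bowl under the spout, the bare tail plate at (110,235) in the left half, and all five sweets behind the gate. I'll move over the plate with a slight tilt so the gripper body stays clear of the chute.

{"fn": "play_rows", "kwargs": {"targets": [{"offset": [-0.035, 0.002, 0], "rot": [0, 0, 0], "hand": 1}, {"offset": [-0.07, 0.005, 0], "rot": [0, 0, 0], "hand": 1}, {"offset": [-0.105, 0.007, 0], "rot": [0, 0, 0], "hand": 1}, {"offset": [-0.14, 0.009, 0], "rot": [0, 0, 0], "hand": 1}, {"offset": [-0.175, 0.011, 0], "rot": [0, 0.03, 0], "hand": 1}, {"offset": [-0.21, 0.013, 0], "rot": [0, 0.06, 0], "hand": 1}, {"offset": [-0.245, 0.015, 0], "rot": [0, 0.09, 0], "hand": 1}, {"offset": [-0.275, 0.018, 0], "rot": [0, 0.12, 0], "hand": 1}, {"offset": [-0.305, 0.02, 0.02], "rot": [0, 0.12, 0], "hand": 1}, {"offset": [-0.322, 0.021, 0.05], "rot": [0, 0.12, 0], "hand": 1}, {"offset": [-0.322, 0.021, 0.08], "rot": [0, 0.12, 0], "hand": 1}, {"offset": [-0.322, 0.021, 0.1], "rot": [0, 0.12, 0], "hand": 1}]}}

```text
time_s: 9.38
tcp_pos: [589.0, -195.1, 148.8]
tool_rot: [-0.048, 0.632, 0.772, 0.038]
ft_force: [-0.4, 0.5, -0.5]
width: 0.007
finger_force: 0.0
```

{"fn": "play_rows", "kwargs": {"targets": [{"offset": [0, 0, 0], "rot": [0, 0, 0], "hand": 1}]}}

```text
time_s: 9.47
tcp_pos: [587.0, -193.3, 146.9]
tool_rot: [-0.05, 0.632, 0.772, 0.037]
ft_force: [-0.5, 0.2, -0.6]
width: 0.003
finger_force: 0.0
```

Run:
```python
from h import *
from scipy.spatial.transform import Rotation as Ro
s=sensors.state();q=s["tool_rot"];R=Ro.from_quat([q[1],q[2],q[3],q[0]]).as_matrix();t=s["tcp_pos"];print(s["time_s"],t,s["width"],s["ft_force"],R[:,2])
a=np.deg2rad(11.3);X=np.array([np.sin(a),-np.cos(a)]);o=np.array([569.4,-99.3]);Y=np.array([-X[1],X[0]])
c=camera("wrist");cv2.imwrite("pics/w2.png",c["img"])
K=c["camera_matrix"];z=c["z_map"].astype(float);v,u=np.mgrid[:480,:640]
p=np.stack([(u-K[0,2])/K[0,0]*z,(v-K[1,2])/K[1,1]*z,z],-1);T=c["hand_eye"];l=p@T[:3,:3].T+T[:3,3];l[z==0]=np.nan
w=l@R.T+t;x=(w[...,:2]-o)@X;y=(w[...,:2]-o)@Y
m=(x>70)&(x<125)&(abs(y)<35)&(w[...,2]>110)&(w[...,2]<140);print("plate",m.sum(),x[m].min(),x[m].max(),y[m].min(),y[m].max(),w[m][:,2].min(),w[m][:,2].max())
for n in("scene","side"):
    c=camera(n);w=cloud(c);l=(w-t)@R
    m=(abs(l[...,0])<16)&(abs(l[...,1])<20)&(l[...,2]>-55)&(l[...,2]<20);g=l[m];tip=g[g[:,2]>g[:,2].max()-5]
    print(n,m.sum(),g.max(0),"tip",tip.mean(0));wt=w[m][g[:,2]>g[:,2].max()-6];print("tip disp",((wt[:,:2]-o)@X).round(),((wt[:,:2]-o)@Y).round(),wt[:,2].min())
```

```text
9.4667 [ 586.95090387 -193.33942995  146.88347073] 0.003439592645645049 [-0.53871082  0.23166557 -0.58880932] [-0.03151143  0.12042441 -0.99222225]
plate 3857 70.01222686614346 111.82817974646899 -25.81295815556548 21.715516321404362 110.0765257199746 129.74597791048564
scene 41 [-3.44327938 18.16530313 19.95480548] tip [-10.77127828   1.39506642  18.16583943]
tip disp [103. 100. 107. 102.  97. 108. 102. 108. 106. 108. 108. 106. 105. 103.
 101.  98. 108. 106. 105. 102. 100. 108. 107. 106. 103. 102.  99. 107.
 106. 102. 101. 108.] [-21. -15. -19. -14.  -9. -18. -10. -12. -10.  -8.  -5.  -3.  -1.   1.
   3.   7.  -0.   1.   4.   8.   9.   3.   5.   8.   8.  11.  14.   9.
  12.  14.  17.  14.] 125.5179010117784
side 71 [14.64178374 18.69850615 19.84056158] tip [-9.43975001  0.80100797 18.33565082]
tip disp [109. 107. 108. 108. 100. 104. 102. 106. 107. 105.  98. 101. 101. 105.
 105. 103. 109.  94.  97. 100. 100.  91.] [ 17.  14.   7.   1.  17.  12.   9.   7.   4.  -0.   4.   1.  -2.  -7.
 -10. -17. -18.  -4.  -6. -12. -18. -12.] 126.22203293618016
```

View pics/w2.png

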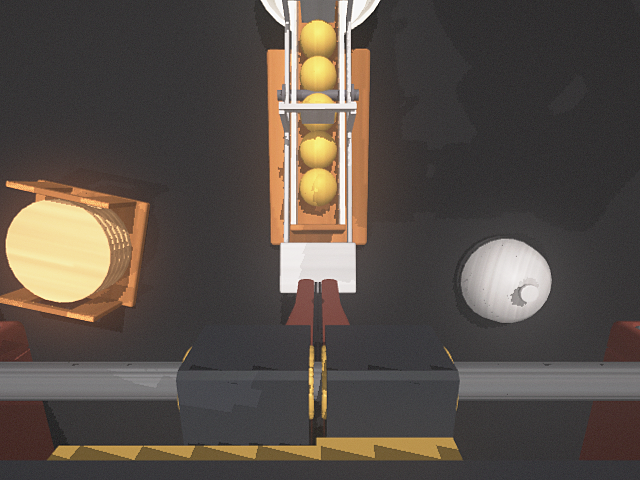

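The wrist view shows the closed fingertips over the rear of the plate: tips at (318,283), plate from (280,243) to (355,292). The sweets are untouched and the bell is well clear at (505,280). Now I'll descend.

{"fn": "play_rows", "kwargs": {"targets": [{"offset": [-0.0018, 0, 0.015], "rot": [0, 0, 0], "hand": 1}, {"offset": [-0.0036, 0, 0.03], "rot": [0, 0, 0], "hand": 1}, {"offset": [-0.0048, 0, 0.04], "rot": [0, 0, 0], "hand": 1}, {"offset": [-0.0054, 0, 0.045], "rot": [0, 0, 0], "hand": 1}, {"offset": [-0.0054, 0, 0.045], "rot": [0, 0, 0], "hand": 1}]}}

```text
time_s: 10.03
tcp_pos: [590.1, -193.7, 106.6]
tool_rot: [-0.047, 0.632, 0.773, 0.038]
ft_force: [-0.3, 0.0, 0.7]
width: 0.002
finger_force: 0.0
```

Run:
```python
from h import *
c=camera("side");cv2.imwrite("pics/s3.png",cv2.resize(c["img"][110:290,230:430],None,fx=3,fy=3,interpolation=cv2.INTER_CUBIC))
```

```text
(no output)
```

View pics/s3.png

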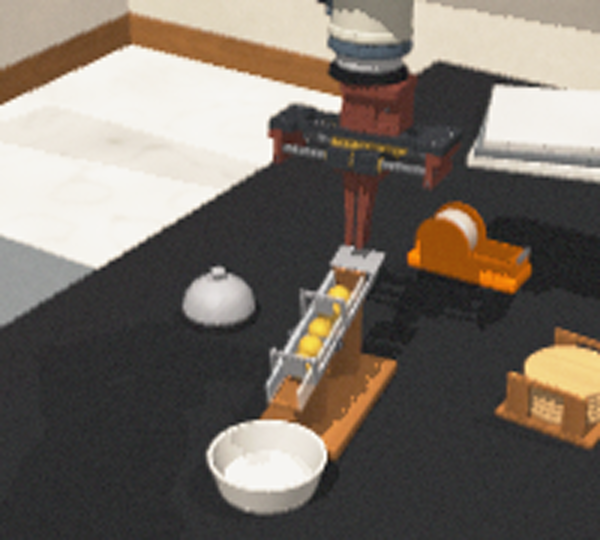

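The side view shows the closed tips at (355,248), just above the tail plate, with the gripper body well above the chute. I'll press now.

{"fn": "play_rows", "kwargs": {"targets": [{"offset": [-0.001, 0, 0.01], "rot": [0, 0, 0], "hand": 1}, {"offset": [-0.003, 0, 0.02], "rot": [0, 0, 0], "hand": 1}, {"offset": [-0.005, 0, 0.03], "rot": [0, 0, 0], "hand": 1}, {"offset": [-0.007, 0, 0.038], "rot": [0, 0, 0], "hand": 1}, {"offset": [-0.007, 0, 0.042], "rot": [0, 0, 0], "hand": 1}, {"offset": [-0.0075, 0, 0.045], "rot": [0, 0, 0], "hand": 1}, {"offset": [-0.0075, 0, 0.047], "rot": [0, 0, 0], "hand": 1}, {"offset": [-0.0075, 0, 0.047], "rot": [0, 0, 0], "hand": 1}]}}

```text
time_s: 10.75
tcp_pos: [590.3, -195.9, 58.7]
tool_rot: [-0.047, 0.632, 0.773, 0.038]
ft_force: [-1.6, -0.7, 4.2]
width: 0.007
finger_force: 1.8
```

{"fn": "play_rows", "kwargs": {"targets": [{"offset": [0, 0, 0.002], "rot": [0, 0, 0], "hand": 1}, {"offset": [-0.0005, 0, 0.004], "rot": [0, 0, 0], "hand": 1}, {"offset": [-0.0005, 0, 0.005], "rot": [0, 0, 0], "hand": 1}, {"offset": [-0.0005, 0, 0.005], "rot": [0, 0, 0], "hand": 1}]}}

```text
time_s: 11.08
tcp_pos: [590.6, -195.7, 56.0]
tool_rot: [-0.046, 0.632, 0.773, 0.038]
ft_force: [-5.6, 0.3, 18.2]
width: 0.004
finger_force: 9.1
```

Run:
```python
from h import *
c=camera("side");cv2.imwrite("pics/s4.png",cv2.resize(c["img"][150:290,230:430],None,fx=4,fy=4,interpolation=cv2.INTER_CUBIC));print(sensors.state()["ft_force"])
```

```text
[-5.91569865 -0.03443277 18.46965592]
```

View pics/s4.png

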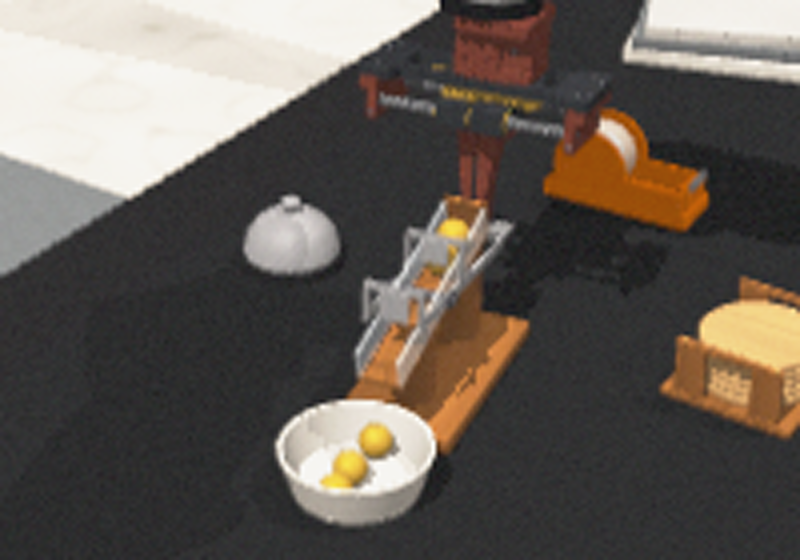

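The lever is on its stop at 18 N and the gate is up. Three sweets are in the bowl at (375,440), (350,467) and (336,482), and the rest are held behind the stop. I'll let it come up.

{"fn": "play_rows", "kwargs": {"targets": [{"offset": [0.001, 0, -0.008], "rot": [0, 0, 0], "hand": 1}, {"offset": [0.002, 0, -0.018], "rot": [0, 0, 0], "hand": 1}, {"offset": [0.003, 0, -0.028], "rot": [0, 0, 0], "hand": 1}, {"offset": [0.004, 0, -0.038], "rot": [0, 0, 0], "hand": 1}, {"offset": [0.005, 0, -0.055], "rot": [0, 0, 0], "hand": 1}, {"offset": [0.005, 0, -0.08], "rot": [0, 0, 0], "hand": 1}, {"offset": [0.005, 0, -0.11], "rot": [0, 0, 0], "hand": 1}, {"offset": [0.005, 0, -0.14], "rot": [0, 0, 0], "hand": 1}, {"offset": [0.005, 0, -0.16], "rot": [0, 0, 0], "hand": 1}, {"offset": [0.005, 0, -0.16], "rot": [0, 0, 0], "hand": 1}, {"offset": [0.005, 0, -0.16], "rot": [0, 0, 0], "hand": 1}, {"offset": [0.005, 0, -0.16], "rot": [0, 0, 0], "hand": 1}]}}

```text
time_s: 12.13
tcp_pos: [592.4, -209.1, 212.4]
tool_rot: [-0.047, 0.632, 0.773, 0.038]
ft_force: [-0.4, -0.1, -0.5]
width: 0.003
finger_force: 0.0
```

{"fn": "play_rows", "kwargs": {"targets": [{"offset": [0, 0, 0], "rot": [0, 0, 0], "hand": 1}, {"offset": [0, 0, 0], "rot": [0, 0, 0], "hand": 1}, {"offset": [0, 0, 0], "rot": [0, 0, 0], "hand": 1}, {"offset": [0, 0, 0], "rot": [0, 0, 0], "hand": 1}, {"offset": [0, 0, 0], "rot": [0, 0, 0], "hand": 1}, {"offset": [0, 0, 0], "rot": [0, 0, 0], "hand": 1}, {"offset": [0, 0, 0], "rot": [0, 0, 0], "hand": 1}, {"offset": [0, 0, 0], "rot": [0, 0, 0], "hand": 1}, {"offset": [0, 0, 0], "rot": [0, 0, 0], "hand": 1}, {"offset": [0, 0, 0], "rot": [0, 0, 0], "hand": 1}, {"offset": [0, 0, 0], "rot": [0, 0, 0], "hand": 1}, {"offset": [0, 0, 0], "rot": [0, 0, 0], "hand": 1}]}}

```text
time_s: 13.13
tcp_pos: [593.3, -209.5, 213.4]
tool_rot: [-0.046, 0.632, 0.773, 0.038]
ft_force: [-0.1, 0.1, 0.3]
width: 0.008
finger_force: 0.0
```

Run:
```python
from h import *
c=camera("side");cv2.imwrite("pics/s5.png",cv2.resize(c["img"][150:290,230:430],None,fx=4,fy=4,interpolation=cv2.INTER_CUBIC))
```

```text
(no output)
```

View pics/s5.png

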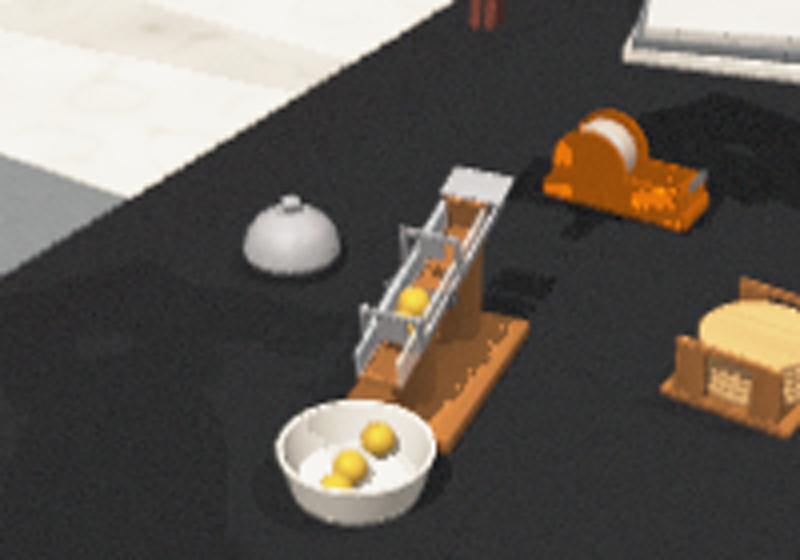

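The lever is back up and the gate is shut on the last two sweets at about (413,300). The three in the bowl are lying still. I'll wait a moment and hand in.

{"fn": "play_rows", "kwargs": {"targets": [{"offset": [0, 0, 0], "rot": [0, 0, 0], "hand": 1}, {"offset": [0, 0, 0], "rot": [0, 0, 0], "hand": 1}, {"offset": [0, 0, 0], "rot": [0, 0, 0], "hand": 1}, {"offset": [0, 0, 0], "rot": [0, 0, 0], "hand": 1}, {"offset": [0, 0, 0], "rot": [0, 0, 0], "hand": 1}, {"offset": [0, 0, 0], "rot": [0, 0, 0], "hand": 1}, {"offset": [0, 0, 0], "rot": [0, 0, 0], "hand": 1}, {"offset": [0, 0, 0], "rot": [0, 0, 0], "hand": 1}, {"offset": [0, 0, 0], "rot": [0, 0, 0], "hand": 1}, {"offset": [0, 0, 0], "rot": [0, 0, 0], "hand": 1}, {"offset": [0, 0, 0], "rot": [0, 0, 0], "hand": 1}, {"offset": [0, 0, 0], "rot": [0, 0, 0], "hand": 1}]}}

```text
time_s: 14.18
tcp_pos: [593.3, -209.6, 213.4]
tool_rot: [-0.046, 0.632, 0.773, 0.038]
ft_force: [0.2, -0.5, -0.3]
width: 0.003
finger_force: 0.0
```

```bash
python3 -c "
from cell import arm
print(arm.hand_in())"
```

```text
the job is handed in; nothing more can be done
None
```

The job is handed in at about 14 s, with no verdict returned: the bowl was pushed under the spout, one full press dropped three sweets into it, and the last picture shows the lever back up with the gate shut on the other two.

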